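# Salt under, pepper on top: swing the condiment tray home

## Task

The pepper mill and the salt shaker are in each other's places: stand the mill upright on the round cork mat on top of the wooden riser, and the shaker upright in the swing-out tray beside the two spice jars (under the board there is no height for the mill). Then push the tray round on its steel post until it is fully home under the board against the back stops, never letting it slip off the post, with the shaker and both jars still standing in it. Knock nothing over and leave the other things on the table and the riser where they are.

Things in the scene. Friction and masses are not known exactly. Their poses are not given: they have to be found in the camera images.
- riser: Fixed wooden riser near the wall: board x -62 to +58, y -297 to +45 mm, underside 135, top 150 mm above the table; on a back panel (inner face x +44), a right panel (inner face y -282, front x -60) and, at the left, a round steel post 14 mm thick. Front and left are open. Origin: centre of the post at table height. x points back to the wall, y left along the riser, z up.
- back_stop (a point): Rubber bump stop on the riser's back panel (one of two) that the tray's +x long side meets when home: face at riser x +40 mm, y -250, z 13. Home: tray axes parallel to the riser's; its front (-x) side then lies 22 mm back under the front edge of the board.
- tray: Loose narrow wooden tray, 0.35 kg, on the table, hooked on the post only by an open slot 17 mm wide at one end: drawn along its own -y it comes off. Origin: slot centre (where the post stands), underside. Runs along its -y to -272 mm, width x -40 to +40, floor 8 mm thick, lip 6 thick, top 20 mm above the table, all round; inside x +-34, y -26 to -266. Prongs reach y +28.
- tray_front (a point): Point on the tray's front (-x) long side, 200 mm from the slot centre, 12 mm above the table; axes as the tray's. At the start the tray is swung out toward the robot, 60 to 78 degrees clockwise (from above) of home; pushing this side swings it home, anticlockwise. It slides with ordinary wood friction.
- tray_middle (a point): Middle of the tray's inside floor: 146 mm from the slot centre along the tray's -y, 8 mm above its underside. Things stand loose on it, in a row along the tray: they rock and tip if the tray is jerked.
- cork_mat: Fixed round cork mat, 100 mm across, 4 mm thick, on top of the riser: the pepper mill's own place. Origin: centre of its underside (150 mm above the table).
- mill_mid (a point): Wooden pepper mill, turned, 170 mm tall, 58 mm across at the body up to 122 mm from its foot (treat the waist as 58 mm), head 48 mm across from 123 to 159 mm from its foot, small steel knob above; 0.18 kg. This point: on its axis, half-way up (85 mm above its foot). z along its axis, up. It starts on the tray, in the middle or the outer one of the three places.
- salt_mid (a point): Grey and clear salt shaker, 90 mm tall, 44 mm across up to 72 mm from its foot, domed head 34 mm across above; 0.1 kg. This point: on its axis, half-way up (45 mm). z up along its axis. It starts on the cork mat.
- jar_a_mid (a point): Glass spice jar with a dark cap, 105 mm tall, 44 mm across, on the tray at the place nearest the post. This point: on its axis, half-way up (52 mm).
- jar_b_mid (a point): Glass spice jar with a green cap, 106 mm tall, 46 mm across, on the tray at the middle or outer place. This point: on its axis, half-way up (53 mm).
- egg_timer: Cream mechanical egg timer, 59 mm across, 52 mm tall, on the right end of the riser top. Origin: centre of its foot.
- teapot: White china teapot, body 135 mm wide, 255 mm from spout to handle (its own y), 146 mm tall, right of the riser. Origin: centre of its foot.
- sauce_bottle: Tall glass sauce bottle, 59 mm across, 204 mm tall, at the left back corner of the table. Origin: centre of its foot.
- green_tumbler: Green ribbed glass tumbler, 78 mm across, 100 mm tall, at the right front. Origin: centre of its foot.
- keys: Bunch of keys lying flat, 110 x 121 x 8 mm, at the left front. Origin: centre of its underside.
- surface_spray: White trigger spray bottle, 51 x 90 mm, 268 mm tall, at the right back corner of the table. Origin: centre of its foot.
- teaspoon: Steel teaspoon lying flat, 139 x 30 x 10 mm, long along its own x, near the left edge of the table. Origin: centre of its underside.

How it is judged:
At the end, for the whole second after the job is handed in: Tray on the post (within 10 mm), flat, parallel to the riser within 0.06 rad (home at the stops). Mill upright (0.12 rad) on the cork mat, axis within 22 mm of its centre. Shaker and both jars upright (0.12 rad) on the tray floor inside the lips (horizontal distance between tray and riser below 0.01 m and angle between the y axis of tray and the y axis of riser, either way round below 0.06 rad and angle between tray's own z axis and vertical below 0.04 rad and horizontal distance between mill_mid and cork_mat below 0.022 m and z of mill_mid in the frame of cork_mat between 0.08 and 0.096 m and angle between each of mill_mid, salt_mid, jar_a_mid, jar_b_mid's own z axis and vertical below 0.12 rad and y of salt_mid in the frame of tray between -0.262 and -0.03 m and x of salt_mid in the frame of tray between -0.032 and 0.032 m and z of salt_mid in the frame of tray below 0.059 m and y of jar_a_mid in the frame of tray between -0.262 and -0.03 m and x of jar_a_mid in the frame of tray between -0.032 and 0.032 m and z of jar_a_mid in the frame of tray below 0.0665 m and y of jar_b_mid in the frame of tray between -0.262 and -0.03 m and x of jar_b_mid in the frame of tray between -0.032 and 0.032 m and z of jar_b_mid in the frame of tray below 0.067 m); the robot touches nothing.
It fails at once if the tray slips off its post (slot more than 22 mm from it) (horizontal distance between tray and riser above 0.022 m).
It fails at once if the mill, the shaker or a spice jar is knocked over (angle between any of mill_mid, salt_mid, jar_a_mid, jar_b_mid's own z axis and vertical above 0.7 rad).
It fails at once if one of the other things on the table or riser is moved more than 30 mm or tipped (distance of any of egg_timer, teapot, sauce_bottle, green_tumbler, keys, teaspoon, surface_spray from where it was at the start of the episode above 0.03 m or angle between any of egg_timer, teapot, sauce_bottle, green_tumbler, surface_spray's own z axis and vertical above 0.5 rad).
It also fails if it takes over 72 s, if anything falls off the work surface, if the arm or the gripper's body presses on something with over 40 N, if the wrist force passes 120 N, or if a joint passes its speed limit or range.

## Robot

A 6-joint arm with a two-finger parallel gripper is mounted at the origin on a cart in front of the work surface, level with it; the furniture and walls round the work are solid. World frame = base frame: x ahead of the robot, y to its left, z up, the work surface at z = 0. Lengths are in m, angles in rad, forces in N, time in s.
With the tool pointing down it reaches from about 0.375 to 0.9 m from the base axis. Payload 3.1 kg.
Tool frame: the origin (TCP) lies midway between the tips of the shut fingers; the grasp point (between the pads) lies 19 mm behind it; z points along the fingers, y is the line along which they close (so a half turn about z gives the same grasp; the last joint's range is limited). The gripper opens to 85 mm and grips with 20 to 120 N. Pads are 22 mm wide; open, the fingers measure 114 mm over their backs; the gripper's body (76 mm by 85 mm) begins 54 mm behind the grasp point. The pads swing forward as they close: fully open they stand 13 mm farther back than shut.
Start: joints at [-1.47, 0.527, 1.433, -0, 1.181, -0.178], TCP at [0.173, -0.601, 0.194] pointing down, gripper open.
Joint ranges: [-3.08, 3.08], [-0.75, 2.2], [0.22, 2.44], [-1.43, 4.57], [0, 2.65], [-2.85, 2.85]. Speed limits (rad/s): [2.79, 2.79, 3.14, 3.14, 3.14, 3.14].

## Interface

Orientations are given as a unit quaternion [x, y, z, w].
In Python, from station import manip gives the robot as it stands.
- The arm moves only by the tool move_arm, never from a script. Its argument "increments" is a list that holds one entry, the list of rows, each a list of 5 numbers: the gripper's target within -1 to 1 (shut at 1, half-way at 0, fully open at -1), then the shift along the world's x, y, z in m, then the turn about the world's z in degrees. In form: [[[fingers, dx, dy, dz, twist], ...]]. A call has 1 to 8 rows; each row shifts and turns the commanded pose from where the row before left it; what a row does not reach is not made up. A row lasts 1/10 s, in which the tool goes at most 50 mm and 8.59 degrees, less where a joint would pass 70% of its speed; a pose out of reach is approached as far as the arm can. A call with a gripper value outside its range is refused whole. The fingers move at their own pace and stop on an object; "newtons" is the grip in N (left out, the last holds). Time passes only in rows, so rows that do not move let the fingers close. It gives the time, the measured TCP pose, the force, the opening and the grip force at its end, in the units of the state.
- manip.sense(): the state, without advancing time (a new reading comes with each control period).
- manip.snapshot(name): name is "side" or "top"; returns a dict with "img" (384x512x3 uint8, red, green, blue), "fx", "fy", "cx", "cy" (pixels), "world_to_cam" (4x4, takes a point from world to camera coordinates). Camera axes: x right, y down, z forward; pixel columns grow to the right and rows downward; lengths in m; the calibration is good to about 2 mm. A picture is of the moment at which its call begins. There is no depth.
- manip.sign_off(): hands the job in; it is judged then, once.
Trained networks look in the newest picture that a camera, given by its name, has taken for a name from the list of things; names that differ only in an ending like _2 or _b are one class to them, and where a whole thing is asked for, a point or a joint stands for the part that bears it (a point fixed in the world has none). Each returns a list of dicts, best first, with "confidence" (0 to 1); they miss things now and then, are a little off and sometimes report something else, mostly with a low value. They report only what shows in the picture. A call takes as long as a camera call.
- manip.spot_in(label, camera): "xyz" ([x, y, z] in m, in world coordinates, good to about 4 mm: the middle of the surface that is visible of it).
- manip.mark_of(label, camera): "xyz" ([x, y, z] in m, in world coordinates, good to about 4 mm: a listed point, or the origin of a listed thing).
The state is a dict: "t": time; "q": joint angles; "qd": joint speeds; "tau": joint torques, N m; "tcp_pos": TCP position; "tool_rot": TCP orientation; "force": force on the tool from outside, world axes, zero at the start; "ft_torque": the same for the moment, N m; "finger_gap": opening from 0.0 (shut) to 1.0 (fully open); "gripper_force": force on a finger pad.
Only numpy, scipy, OpenCV 4.12 (cv2) and the standard library are available. Lean on these libraries where they do the work, as an engineer would, in place of code of your own. Each camera call takes 0.05 s, during which the arm holds its last target. There are 200 camera calls.

## Working session

There is one attempt and no reset: what is moved stays moved. The work goes in short steps, Python scripts to look and compute and a tool call to move; the robot and the scene stay as the last step left them, time stands still between calls to the robot, and variables do not carry over. Pictures are saved under pics/ and viewed, at most 10 in all, crops included, and the job is handed in when it is done.

Besides the shell and the picture viewer there is one more tool, called after "Request:" by a JSON object that holds its "op" and its "data". move_arm: Moves the arm, as the interface text tells. Its arguments: {"type":"object","properties":{"increments":{"type":"array","items":{"type":"array","items":{"type":"array","items":{"type":"number"}}}},"newtons":{"type":"number"}},"required":["increments"]}

```bash
mkdir -p pics; cat > h.py <<'E'
from station import manip
import numpy as np, cv2
def snap(c,n):
    s=manip.snapshot(c); cv2.imwrite(f'pics/{n}.png',s['img'][:,:,::-1]); return s
def marks(labels,cams):
    for l in labels:
        for c in cams:
            r=manip.mark_of(l,c)
            print(l,c,[(np.round(d['xyz'],3).tolist(),round(d['confidence'],2)) for d in r[:2]])
E
python3 - <<'E'
from h import *
for c in('side','top'): snap(c,c+'0')
a=cv2.imread('pics/side0.png');b=cv2.imread('pics/top0.png')
cv2.imwrite('pics/both0.png',cv2.resize(np.vstack([a,b]),None,fx=.78,fy=.78))
marks(['riser','back_stop','tray','tray_front','tray_middle','cork_mat','mill_mid','salt_mid','jar_a_mid','jar_b_mid','egg_timer','teapot','sauce_bottle','green_tumbler','keys'],['side','top'])
print(manip.sense())
E
```

```text
riser side [([0.654, 0.061, -0.002], 0.69)]
riser top [([0.656, 0.063, 0.001], 0.59)]
back_stop side []
back_stop top [([0.696, -0.186, 0.018], 0.68), ([0.528, 0.159, 0.001], 0.6)]
tray side [([0.659, 0.061, -0.001], 0.95), ([0.41, -0.234, 0.001], 0.42)]
tray top [([0.651, 0.064, 0.0], 0.59)]
tray_front side [([0.454, 0.02, 0.009], 0.67)]
tray_front top [([0.459, 0.017, 0.012], 0.76)]
tray_middle side [([0.519, 0.0, 0.008], 0.74)]
tray_middle top [([0.523, 0.004, 0.01], 0.97)]
cork_mat side [([0.651, -0.068, 0.152], 0.77), ([0.67, -0.192, 0.146], 0.51)]
cork_mat top [([0.651, -0.062, 0.149], 0.68)]
mill_mid side [([0.522, 0.005, 0.092], 0.9), ([0.669, -0.194, 0.149], 0.48)]
mill_mid top [([0.517, 0.001, 0.094], 0.72)]
salt_mid side [([0.658, -0.06, 0.196], 0.71)]
salt_mid top [([0.658, -0.066, 0.202], 0.53)]
jar_a_mid side [([0.588, 0.034, 0.062], 0.63)]
jar_a_mid top [([0.588, 0.038, 0.065], 0.5)]
jar_b_mid side [([0.444, -0.039, 0.066], 0.74), ([0.55, -0.318, 0.0], 0.61)]
jar_b_mid top [([0.444, -0.032, 0.062], 0.65), ([0.653, -0.067, 0.151], 0.57)]
egg_timer side [([0.669, -0.192,
[... 538 characters left out ...]
.187, 0.15], 0.59)]
{'t': 1.6, 'q': array([-1.46948743e+00,  5.27487935e-01,  1.43271556e+00,  3.25923120e-06,
        1.18139802e+00, -1.78512899e-01]), 'qd': array([-0.00061751, -0.00024545,  0.00096997,  0.00072035, -0.0001866 ,
        0.00037248]), 'tau': array([-1.39930512e-04, -4.42317009e+01, -1.78412479e+01, -2.68582562e-04,
        8.56561364e-04,  4.78499107e-07]), 'tcp_pos': array([ 0.1726337 , -0.60065377,  0.19411285]), 'tool_rot': array([ 9.90228512e-01,  1.39454272e-01,  1.67745774e-06, -4.36852908e-06]), 'force': array([-0.64883753, -0.45262983, -0.03866965]), 'ft_torque': array([-0.02482631, -0.01415129,  0.03022098]), 'gripper_force': 0.0, 'finger_gap': 0.9996492157321882}
```

View pics/side0.png

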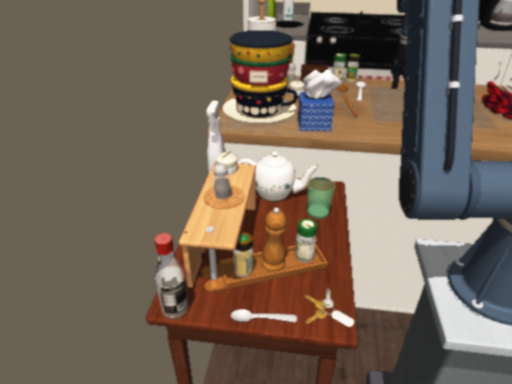

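View pics/top0.png

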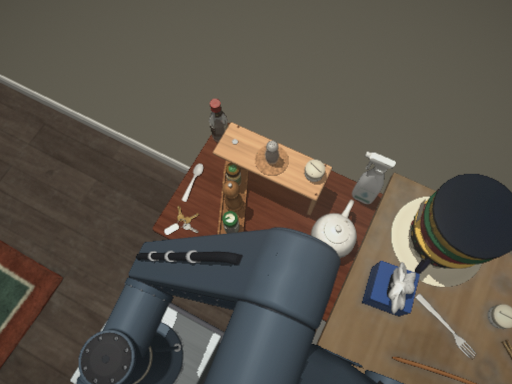

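The side view shows the mill (275,240) standing in the middle place, between jar A (243,255) and jar B (306,240). The shaker is on the mat (222,185), and the networks agree with this. The riser yaw is about 0 and the tray is swung out about 66°. My order is: shaker to the left of the board top as a temporary spot, mill to the mat, shaker to the tray, then push the tray home.

Request:
{"op": "move_arm", "data": {"increments": [[[-1, 0.024, 0.027, 0.016, 3.7], [-1, 0.024, 0.027, 0.016, 3.7], [-1, 0.024, 0.027, 0.016, 3.7], [-1, 0.024, 0.027, 0.016, 3.7], [-1, 0.024, 0.027, 0.016, 3.7], [-1, 0.024, 0.027, 0.016, 3.7], [-1, 0.024, 0.027, 0.016, 3.7], [-1, 0.024, 0.027, 0.016, 3.7]]]}}

```text
t: 2.4
tcp_pos: [0.3654, -0.3834, 0.3229]
tool_rot: [0.921, 0.389, 0.0, 0.0]
force: [0.2, -0.7, 0.8]
finger_gap: 0.998
gripper_force: 0.0
```

Request:
{"op": "move_arm", "data": {"increments": [[[-1, 0.024, 0.027, 0, 3.7], [-1, 0.024, 0.027, 0, 3.7], [-1, 0.024, 0.027, 0, 3.7], [-1, 0.024, 0.027, 0, 3.7], [-1, 0.024, 0.027, 0, 3.7], [-1, 0.024, 0.027, 0, 3.7], [-1, 0.024, 0.027, 0, 3.7], [-1, 0.024, 0.027, 0, 3.7]]]}}

```text
t: 3.2
tcp_pos: [0.5574, -0.1674, 0.3222]
tool_rot: [0.791, 0.611, 0.0, 0.0]
force: [-0.3, -0.1, -0.7]
finger_gap: 1.0
gripper_force: 0.0
```

Request:
{"op": "move_arm", "data": {"increments": [[[-1, 0.025, 0.027, 0, 3.7], [-1, 0.025, 0.026, 0, 3.7], [-1, 0.025, 0.026, 0, 3.7], [-1, 0.025, 0.026, 0, 3.7], [-1, 0, 0, 0, 0]]]}}

```text
t: 3.7
tcp_pos: [0.6589, -0.06, 0.3214]
tool_rot: [0.705, 0.709, 0.001, -0.0]
force: [-0.2, -0.1, -0.2]
finger_gap: 0.998
gripper_force: 0.0
```

```bash
python3 - <<'E'
from h import *
snap('side','s1');snap('top','t1')
marks(['salt_mid','mill_mid','cork_mat'],['side','top'])
E
```

```text
salt_mid side [([0.656, -0.06, 0.196], 0.55)]
salt_mid top [([0.655, -0.063, 0.201], 0.5), ([0.521, 0.005, 0.009], 0.41)]
mill_mid side [([0.52, 0.005, 0.092], 0.72)]
mill_mid top [([0.518, 0.001, 0.092], 0.67), ([0.554, -0.325, -0.0], 0.18)]
cork_mat side [([0.651, -0.064, 0.15], 0.59)]
cork_mat top [([0.649, -0.065, 0.149], 0.8)]
```

Request:
{"op": "move_arm", "data": {"increments": [[[-1, -0.003, -0.002, -0.03, 0], [-1, 0, 0, -0.03, 0], [-1, 0, 0, -0.03, 0], [-1, 0, 0, -0.02, 0], [-1, 0, 0, -0.015, 0], [-1, 0, 0, -0.006, 0], [1, 0, 0, 0, 0], [1, 0, 0, 0, 0]]], "newtons": 25}}

```text
t: 4.9
tcp_pos: [0.6542, -0.0661, 0.1921]
tool_rot: [0.707, 0.707, 0.0, 0.001]
force: [-0.8, 0.5, 0.7]
finger_gap: 0.691
gripper_force: 0.0
```

Request:
{"op": "move_arm", "data": {"increments": [[[1, 0, 0, 0, 0], [1, 0, 0, 0, 0], [1, 0, 0, 0, 0], [1, 0, 0, 0, 0]]]}}

```text
t: 5.3
tcp_pos: [0.6545, -0.0658, 0.1926]
tool_rot: [0.707, 0.707, 0.001, 0.001]
force: [-0.7, 0.7, 6.6]
finger_gap: 0.36
gripper_force: 24.8
```

Gripping on the dome; regrip lower.

Request:
{"op": "move_arm", "data": {"increments": [[[-1, 0, 0, 0, 0], [-1, 0, 0, 0, 0], [-1, 0, 0, 0, 0], [-1, 0, 0, 0, 0], [-1, 0, 0, -0.006, 0], [-1, 0, 0, -0.006, 0], [1, 0, 0, 0, 0], [1, 0, 0, 0, 0]]]}}

```text
t: 6.1
tcp_pos: [0.6533, -0.0656, 0.1785]
tool_rot: [0.707, 0.707, -0.0, -0.0]
force: [-0.0, 0.0, -0.6]
finger_gap: 0.695
gripper_force: 0.0
```

Request:
{"op": "move_arm", "data": {"increments": [[[1, 0, 0, 0, 0], [1, 0, 0, 0, 0], [1, 0, 0, 0, 0], [1, 0, 0, 0, 0]]]}}

```text
t: 6.5
tcp_pos: [0.654, -0.0657, 0.1795]
tool_rot: [0.707, 0.707, 0.0, 0.0]
force: [0.4, -0.2, 0.6]
finger_gap: 0.381
gripper_force: 24.9
```

```bash
python3 - <<'E'
from h import *
s=snap('side','s2')['img'][:,:,::-1]
cv2.imwrite('pics/s2c.png',cv2.resize(s[90:300,150:350],None,fx=2.8,fy=2.8,interpolation=2))
marks(['salt_mid'],['side','top'])
E
```

```text
salt_mid side [([0.65, -0.06, 0.199], 0.96), ([0.521, 0.004, 0.087], 0.17)]
salt_mid top [([0.655, -0.063, 0.201], 0.5), ([0.521, 0.005, 0.009], 0.41)]
```

View pics/s2c.png

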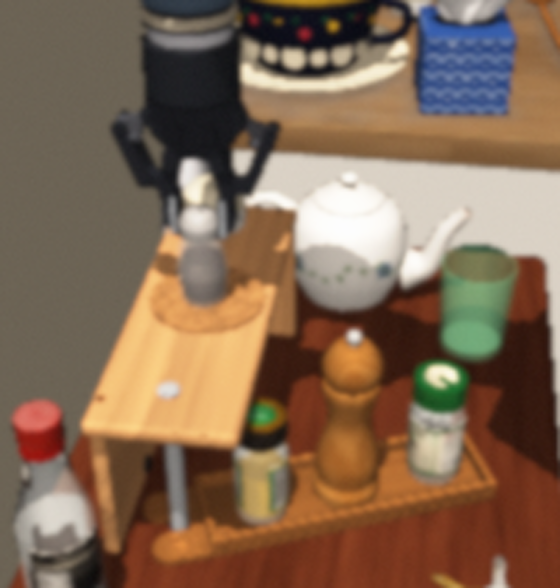

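The crop shows the shaker gripped around its upper half at (205,240), still upright. I'll lift it and shift it left along the board.

Request:
{"op": "move_arm", "data": {"increments": [[[1, 0, 0, 0.008, 0], [1, 0, 0, 0.012, 0], [1, 0, 0.01, 0, 0], [1, 0, 0.02, 0, 0], [1, 0, 0.02, 0, 0], [1, 0, 0.02, 0, 0], [1, 0, 0.015, 0, 0], [1, 0, 0.005, 0, 0]]]}}

```text
t: 7.45
tcp_pos: [0.6533, 0.0265, 0.1992]
tool_rot: [0.706, 0.708, 0.0, -0.0]
force: [0.2, -0.6, -0.9]
finger_gap: 0.382
gripper_force: 25.0
```

```bash
python3 - <<'E'
from h import *
s=snap('side','s3')['img'][:,:,::-1]
cv2.imwrite('pics/s3c.png',cv2.resize(s[130:250,150:310],None,fx=4,fy=4,interpolation=2))
marks(['salt_mid'],['side'])
print(manip.sense()['finger_gap'])
E
```

```text
salt_mid side [([0.653, 0.032, 0.218], 0.7)]
0.38153433552664295
```

View pics/s3c.png

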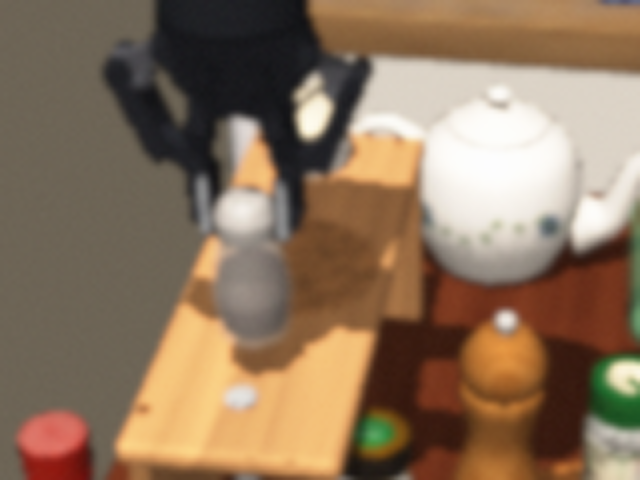

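The shaker hangs upright from its head (245,280), clear of the board. I'll set it down.

Request:
{"op": "move_arm", "data": {"increments": [[[1, 0, 0, -0.01, 0], [1, 0, 0, -0.008, 0], [1, 0, 0, -0.005, 0], [1, 0, 0, -0.001, 0], [0, 0, 0, 0, 0], [-1, 0, 0, 0, 0], [-1, 0, 0, 0, 0], [-1, 0, 0, 0, 0]]]}}

```text
t: 8.35
tcp_pos: [0.6536, 0.0242, 0.1749]
tool_rot: [0.707, 0.707, -0.0, -0.0]
force: [-0.4, -0.1, 0.2]
finger_gap: 0.981
gripper_force: 0.0
```

Request:
{"op": "move_arm", "data": {"increments": [[[-1, 0, 0, 0.02, 0], [-1, 0, 0, 0.035, 0], [-1, 0, 0, 0.04, 0], [-1, -0.03, -0.005, 0.02, 0], [-1, -0.04, -0.01, 0, 0], [-1, -0.04, -0.01, 0, 0], [-1, -0.025, 0, -0.02, 0], [-1, 0, 0, 0, 0]]]}}

```text
t: 9.15
tcp_pos: [0.5124, 0.0002, 0.2679]
tool_rot: [0.707, 0.707, -0.002, -0.004]
force: [-0.4, -0.1, -0.9]
finger_gap: 1.0
gripper_force: 0.0
```

```bash
python3 - <<'E'
from h import *
snap('side','s4');snap('top','t4')
marks(['salt_mid','mill_mid'],['side','top'])
print(manip.sense()['tcp_pos'])
E
```

```text
salt_mid side [([0.654, 0.026, 0.192], 0.69), ([0.519, -0.001, 0.009], 0.58)]
salt_mid top [([0.656, 0.025, 0.198], 0.76)]
mill_mid side [([0.521, 0.006, 0.091], 0.74)]
mill_mid top [([0.518, 0.002, 0.091], 0.96), ([0.651, 0.062, 0.002], 0.49)]
[ 0.5205897  -0.00087079  0.27072045]
```

```bash
python3 - <<'E'
from h import *
s=manip.snapshot('side')
for z in (.174,.1992,.218,.24,.264):
    for dx in(-.02,.02):
        p=s['world_to_cam']@np.array([.6533+dx,.0265,z,1]); print(z,dx,((s['fx']*p[0]/p[2]+s['cx']-150)*4,(s['fy']*p[1]/p[2]+s['cy']-130)*4))
print(manip.sense()['tcp_pos'])
E
```

```text
0.174 -0.02 (np.float64(290.28249815513504), np.float64(327.9231979671216))
0.174 0.02 (np.float64(219.17689871944503), np.float64(321.6390974558974))
0.1992 -0.02 (np.float64(288.13751163446534), np.float64(290.6124679855885))
0.1992 0.02 (np.float64(215.84528977036643), np.float64(284.4125495199869))
0.218 -0.02 (np.float64(286.4893809383519), np.float64(261.94424150285533))
0.218 0.02 (np.float64(213.28578471057256), np.float64(255.81329334768668))
0.24 -0.02 (np.float64(284.5063684139162), np.float64(227.45095022281646))
0.24 0.02 (np.float64(210.2066585855231), np.float64(221.40792403609055))
0.264 -0.02 (np.float64(282.27319354059546), np.float64(188.60623772830206))
0.264 0.02 (np.float64(206.73967013157232), np.float64(182.66868007111373))
[ 0.52025589 -0.00081204  0.27053615]
```

Request:
{"op": "move_arm", "data": {"increments": [[[-1, -0.001, 0.004, 0, -8], [-1, 0, 0, -0.02, -8], [-1, 0, 0, -0.03, -8], [-1, 0, 0, -0.03, -8], [-1, 0, 0, -0.03, -8], [-1, 0, 0, -0.022, -8], [-1, 0, 0, -0.008, -8], [-1, 0, 0, -0.006, -4]]]}}

```text
t: 10.3
tcp_pos: [0.5182, 0.0034, 0.1228]
tool_rot: [0.966, 0.257, -0.001, -0.0]
force: [0.5, 0.6, 0.2]
finger_gap: 1.007
gripper_force: 0.0
```

Request:
{"op": "move_arm", "data": {"increments": [[[-1, 0, 0, -0.005, 0], [-1, 0, 0, -0.004, 0], [-1, 0, 0, 0, 0]]]}}

```text
t: 10.6
tcp_pos: [0.5178, 0.0034, 0.1148]
tool_rot: [0.966, 0.26, -0.0, -0.0]
force: [-0.1, 0.9, 0.4]
finger_gap: 1.0
gripper_force: 0.0
```

```bash
python3 - <<'E'
from h import *
s=snap('side','s5')['img'][:,:,::-1]
cv2.imwrite('pics/s5c.png',cv2.resize(s[150:300,200:350],None,fx=3.8,fy=3.8,interpolation=2))
print(manip.sense()['tcp_pos'],manip.sense()['force'])
E
```

```text
[0.51791111 0.00331952 0.11508859] [ 0.49387837 -1.05183603  0.52714292]
```

View pics/s5c.png

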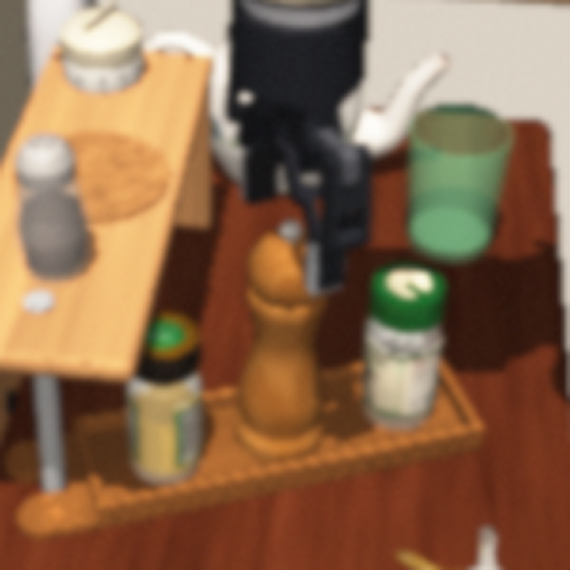

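The near fingertip is at (322,290), just above the bottom of the mill head (305), with free space above the knob (290,228). I'll go slightly lower and close.

Request:
{"op": "move_arm", "data": {"increments": [[[-1, 0.001, 0, -0.003, 0], [-1, 0, 0, -0.003, 0], [1, 0, 0, 0, 0], [1, 0, 0, 0, 0], [1, 0, 0, 0, 0], [1, 0, 0, 0, 0], [1, 0, 0, 0, 0], [1, 0, 0, 0, 0]]], "newtons": 30}}

```text
t: 11.45
tcp_pos: [0.5193, 0.0031, 0.1095]
tool_rot: [0.966, 0.259, 0.001, 0.0]
force: [1.6, -0.6, 3.8]
finger_gap: 0.521
gripper_force: 28.6
```

Request:
{"op": "move_arm", "data": {"increments": [[[1, 0, 0, 0.004, 0], [1, 0, 0, 0.008, 0], [1, 0, 0, 0.012, 0]]]}}

```text
t: 11.75
tcp_pos: [0.5173, 0.0037, 0.1329]
tool_rot: [0.966, 0.259, -0.001, -0.001]
force: [-0.4, -0.7, -2.9]
finger_gap: 0.52
gripper_force: 28.6
```

```bash
python3 - <<'E'
from h import *
s=snap('side','s6')['img'][:,:,::-1]
cv2.imwrite('pics/s6c.png',cv2.resize(s[150:300,200:350],None,fx=3.8,fy=3.8,interpolation=2))
marks(['mill_mid'],['side','top'])
print(manip.sense()['tcp_pos'],manip.sense()['force'])
E
```

```text
mill_mid side [([0.519, 0.005, 0.116], 0.8)]
mill_mid top [([0.518, 0.002, 0.091], 0.96), ([0.651, 0.062, 0.002], 0.49)]
[0.51939869 0.00326355 0.13422357] [ 0.63288406 -0.12263937 -2.17086334]
```

View pics/s6c.png

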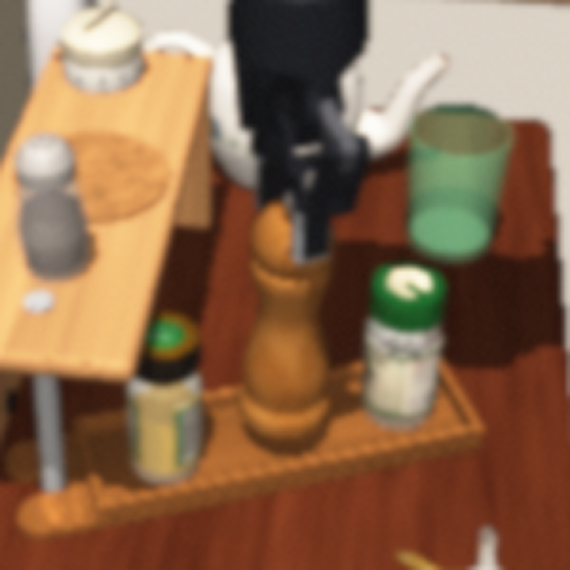

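The mill is lifted and upright, held by its head with the foot at about (285,440), and nothing else moved. Next I'll raise it and carry it to the mat.

Request:
{"op": "move_arm", "data": {"increments": [[[1, 0, 0, 0.015, 4], [1, 0, -0.004, 0.025, 8], [1, 0, -0.012, 0.03, 8], [1, 0, -0.014, 0.03, 8], [1, 0, -0.014, 0.03, 8], [1, 0, -0.014, 0.025, 8], [1, 0.004, -0.01, 0.01, 8], [1, 0.01, 0, 0, 6]]]}}

```text
t: 12.7
tcp_pos: [0.5331, -0.0662, 0.3002]
tool_rot: [0.718, 0.696, 0.001, 0.002]
force: [0.7, -0.6, -2.0]
finger_gap: 0.515
gripper_force: 28.6
```

Request:
{"op": "move_arm", "data": {"increments": [[[1, 0.018, 0, 0, 2], [1, 0.025, 0, 0, 0], [1, 0.025, 0, 0, 0], [1, 0.025, 0, 0, 0], [1, 0.015, 0, 0, 0], [1, 0.008, 0, 0, 0], [1, 0.002, 0, 0, 0], [1, 0, 0, 0, 0]]]}}

```text
t: 13.5
tcp_pos: [0.6499, -0.0645, 0.2976]
tool_rot: [0.707, 0.707, -0.0, -0.001]
force: [-0.1, 0.8, -2.5]
finger_gap: 0.514
gripper_force: 28.7
```

```bash
python3 - <<'E'
from h import *
snap('side','s7');snap('top','t7')
marks(['mill_mid','cork_mat'],['side','top'])
print(manip.sense()['tcp_pos'],manip.sense()['force'])
E
```

```text
mill_mid side [([0.653, -0.063, 0.283], 0.92), ([0.673, -0.191, 0.147], 0.37)]
mill_mid top [([0.652, -0.068, 0.278], 0.58), ([0.653, 0.06, 0.0], 0.26)]
cork_mat side [([0.655, -0.066, 0.154], 0.63)]
cork_mat top [([0.652, -0.067, 0.15], 0.87), ([0.657, 0.026, 0.195], 0.22)]
[ 0.65016292 -0.06467176  0.29843423] [ 0.04726863 -0.05183282 -1.75351272]
```

Request:
{"op": "move_arm", "data": {"increments": [[[1, 0, 0, -0.015, 0], [1, 0, 0, -0.015, 0], [1, 0, 0, -0.007, 0], [1, 0, 0, -0.004, 0], [1, 0, 0, -0.001, 0], [1, 0, 0, 0, 0]]]}}

```text
t: 14.4
tcp_pos: [0.6506, -0.0648, 0.2573]
tool_rot: [0.707, 0.707, 0.0, 0.0]
force: [-1.3, 0.2, 2.5]
finger_gap: 0.515
gripper_force: 30.6
```

Request:
{"op": "move_arm", "data": {"increments": [[[0, 0, 0, 0, 0], [-1, 0, 0, 0, 0], [-1, 0, 0, 0, 0], [-1, 0, 0, 0, 0], [-1, 0, 0, 0.02, 0], [-1, 0, 0, 0.03, 0], [-1, 0, 0, 0.03, 0], [-1, 0, 0.02, 0.015, 0]]]}}

```text
t: 15.2
tcp_pos: [0.6523, -0.047, 0.3541]
tool_rot: [0.708, 0.706, 0.001, 0.003]
force: [0.5, 0.0, -0.4]
finger_gap: 1.0
gripper_force: 0.0
```

Request:
{"op": "move_arm", "data": {"increments": [[[-1, 0.001, 0.035, 0, 0], [-1, 0.001, 0.035, 0, 0], [-1, 0.001, 0, -0.03, 0], [-1, 0, 0, -0.03, 0], [-1, 0, 0, -0.03, 0], [-1, 0, 0, -0.02, 0], [-1, 0, 0, 0, 0]]]}}

```text
t: 15.9
tcp_pos: [0.6513, 0.0257, 0.2372]
tool_rot: [0.707, 0.707, -0.002, -0.003]
force: [0.3, 0.1, 0.4]
finger_gap: 1.003
gripper_force: 0.0
```

```bash
python3 - <<'E'
from h import *
s=snap('side','s8')['img'][:,:,::-1];snap('top','t8')
cv2.imwrite('pics/s8c.png',cv2.resize(s[100:300,150:350],None,fx=2.9,fy=2.9,interpolation=2))
marks(['mill_mid','salt_mid'],['side','top'])
marks(['jar_a_mid','jar_b_mid'],['side'])
print(manip.sense()['tcp_pos'],manip.sense()['force'])
E
```

```text
mill_mid side [([0.656, -0.059, 0.24], 0.74), ([0.654, 0.027, 0.192], 0.37)]
mill_mid top []
salt_mid side [([0.652, 0.026, 0.193], 0.93), ([0.518, 0.0, 0.009], 0.73)]
salt_mid top [([0.657, 0.023, 0.192], 0.64)]
jar_a_mid side [([0.587, 0.034, 0.063], 0.7), ([0.655, 0.029, 0.193], 0.63)]
jar_b_mid side [([0.448, -0.039, 0.064], 0.81), ([0.653, -0.064, 0.156], 0.27)]
[0.65435275 0.02522145 0.24250216] [ 0.03773097 -0.24181913 -2.03414465]
```

View pics/s8c.png

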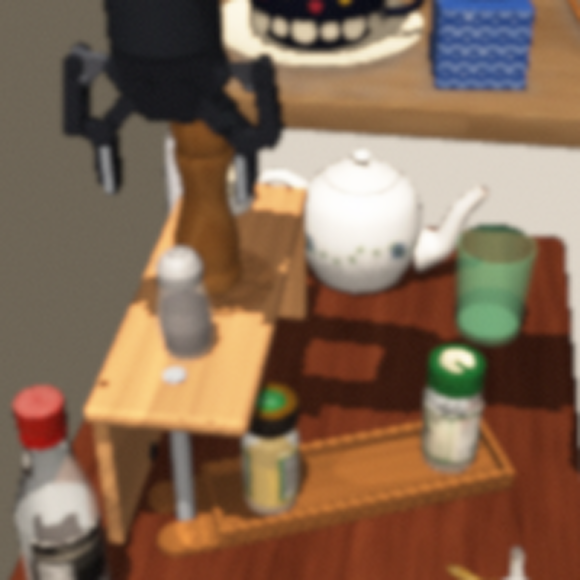

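The mill stands upright on the mat (210,230), the shaker is at (185,310) and the tray's middle place is free. I'll grip the shaker.

Request:
{"op": "move_arm", "data": {"increments": [[[-1, 0.001, 0, -0.025, 0], [-1, 0, 0, -0.025, 0], [-1, 0, 0, -0.012, 0], [-1, 0, 0, -0.006, 0], [1, 0, 0, 0, 0], [1, 0, 0, 0, 0], [1, 0, 0, 0, 0], [1, 0, 0, 0, 0]]], "newtons": 25}}

```text
t: 17.1
tcp_pos: [0.6552, 0.0253, 0.1745]
tool_rot: [0.707, 0.707, 0.001, 0.001]
force: [-0.7, -0.2, 0.6]
finger_gap: 0.381
gripper_force: 24.7
```

Request:
{"op": "move_arm", "data": {"increments": [[[1, 0, 0, 0, 0], [1, 0, 0, 0, 0]]]}}

```text
t: 17.3
tcp_pos: [0.6553, 0.0253, 0.1744]
tool_rot: [0.707, 0.707, 0.001, 0.001]
force: [-0.5, 0.1, 5.4]
finger_gap: 0.383
gripper_force: 25.1
```

Request:
{"op": "move_arm", "data": {"increments": [[[1, 0, 0, 0.01, 0], [1, 0, 0, 0.02, 0], [1, -0.01, 0, 0.005, 0], [1, -0.025, -0.002, 0, -4], [1, -0.025, -0.005, 0, -8], [1, -0.025, -0.006, 0, -8], [1, -0.025, -0.006, 0, -8], [1, -0.02, -0.005, 0, -8]]]}}

```text
t: 18.1
tcp_pos: [0.5217, 0.0015, 0.2077]
tool_rot: [0.892, 0.452, -0.001, -0.001]
force: [-0.6, -0.3, 0.1]
finger_gap: 0.381
gripper_force: 25.1
```

Request:
{"op": "move_arm", "data": {"increments": [[[1, -0.009, -0.001, 0, -8], [1, 0, 0, -0.01, -8], [1, 0, 0, -0.02, -8], [1, 0, 0, -0.02, -6], [1, 0, 0, 0, 0]]]}}

```text
t: 18.6
tcp_pos: [0.5123, 0.0009, 0.1558]
tool_rot: [0.978, 0.208, -0.003, -0.001]
force: [-0.3, 1.1, -0.8]
finger_gap: 0.381
gripper_force: 25.1
```

```bash
python3 - <<'E'
from h import *
snap('side','s9');snap('top','t9')
marks(['salt_mid','jar_a_mid','jar_b_mid','tray_middle','mill_mid'],['side','top'])
print(manip.sense()['tcp_pos'],manip.sense()['force'])
E
```

```text
salt_mid side [([0.514, 0.002, 0.174], 0.92), ([0.412, -0.235, 0.002], 0.68)]
salt_mid top []
jar_a_mid side [([0.588, 0.037, 0.061], 0.67)]
jar_a_mid top []
jar_b_mid side [([0.444, -0.04, 0.061], 0.8)]
jar_b_mid top [([0.446, -0.032, 0.064], 0.62)]
tray_middle side [([0.518, -0.001, 0.011], 0.68)]
tray_middle top [([0.524, 0.003, 0.009], 0.9), ([0.523, 0.158, -0.003], 0.73)]
mill_mid side [([0.657, -0.06, 0.238], 0.94)]
mill_mid top [([0.655, -0.068, 0.238], 0.63)]
[5.15781385e-01 3.30655908e-04 1.58375385e-01] [ 0.08700081  0.54485584 -2.11511957]
```

Request:
{"op": "move_arm", "data": {"increments": [[[1, 0, 0, -0.025, 0], [1, 0, 0, -0.025, 0], [1, 0, 0, -0.025, 0], [1, 0, 0, -0.025, 0], [1, 0, 0, -0.014, 0], [1, 0, 0, -0.006, 0], [1, 0, 0, -0.003, 0], [1, 0, 0, 0, 0]]]}}

```text
t: 20.0
tcp_pos: [0.516, 0.0003, 0.0353]
tool_rot: [0.978, 0.208, 0.0, 0.0]
force: [0.5, 0.1, -1.0]
finger_gap: 0.379
gripper_force: 25.1
```

Request:
{"op": "move_arm", "data": {"increments": [[[1, 0, 0, -0.002, 0], [1, 0, 0, -0.001, 0], [1, 0, 0, 0, 0]]]}}

```text
t: 20.3
tcp_pos: [0.5159, 0.0003, 0.0325]
tool_rot: [0.978, 0.208, 0.0, 0.0]
force: [-0.0, 0.4, -0.8]
finger_gap: 0.378
gripper_force: 25.1
```

Request:
{"op": "move_arm", "data": {"increments": [[[1, 0, 0, -0.001, 0], [1, 0, 0, -0.001, 0], [1, 0, 0, 0, 0]]]}}

```text
t: 20.6
tcp_pos: [0.5164, 0.0004, 0.0319]
tool_rot: [0.978, 0.208, 0.001, 0.0]
force: [-2.3, 1.0, 12.0]
finger_gap: 0.382
gripper_force: 26.3
```

The shaker is down in the tray. Release, rise, and hover at the tray's front side with the fingers part open.

Request:
{"op": "move_arm", "data": {"increments": [[[0, 0, 0, 0, 0], [-1, 0, 0, 0, 0], [-1, 0, 0, 0, 0], [-1, 0, 0, 0.01, 0], [-1, 0, 0, 0.03, 0], [-1, 0, 0, 0.04, 0], [-1, 0, 0, 0.04, 0], [-1, 0, 0, 0.03, 0]]]}}

```text
t: 21.4
tcp_pos: [0.5162, 0.0002, 0.183]
tool_rot: [0.978, 0.208, 0.001, 0.001]
force: [1.4, -1.1, -0.7]
finger_gap: 1.002
gripper_force: 0.0
```

Request:
{"op": "move_arm", "data": {"increments": [[[-0.2, -0.02, 0.028, 0, -7], [-0.2, -0.02, 0.028, 0, -7], [-0.2, -0.021, 0.029, 0, 0], [-0.2, 0, 0, -0.02, 0], [-0.2, 0, 0, -0.03, 0], [-0.2, 0, 0, -0.02, 0], [-0.2, 0, 0, 0, 0]]]}}

```text
t: 22.1
tcp_pos: [0.4524, 0.0855, 0.1085]
tool_rot: [0.996, 0.088, -0.003, -0.0]
force: [-0.4, 0.4, -0.1]
finger_gap: 0.595
gripper_force: 0.0
```

```bash
python3 - <<'E'
from h import *
S=snap('side','s10');s=S['img'][:,:,::-1].copy();T=snap('top','t10');t=T['img'][:,:,::-1]
def px(S,p):
    p=S['world_to_cam']@np.r_[p,1]; return np.array([S['fx']*p[0]/p[2]+S['cx'],S['fy']*p[1]/p[2]+S['cy']])
tcp=manip.sense()['tcp_pos']
r=manip.sense()['tool_rot'];print(tcp,r,manip.sense()['finger_gap'])
c=cv2.resize(s[170:340,200:370],None,fx=3.5,fy=3.5,interpolation=2)
for sg in(-1,1):
    a=np.radians(2*np.degrees(np.arctan2(r[1],r[0]))-90)
    for h in(0,.02,.04):
        q=(px(S,tcp+[sg*.033*np.cos(a),sg*.033*np.sin(a),h])-[200,170])*3.5
        cv2.circle(c,tuple(int(v) for v in q),2,(0,0,255),-1)
for x in(.42,.44,.46,.48):
    for y in(.06,.08,.1,.12,.14,.16):
        q=(px(S,[x,y,0])-[200,170])*3.5; cv2.circle(c,tuple(int(v) for v in q),2,(255,255,0) if x!=.44 else (0,255,0),-1)
cv2.imwrite('pics/s10c.png',c)
marks(['salt_mid','teaspoon','keys','tray_front','tray_middle'],['side','top'])
E
```

```text
[0.45471412 0.08532078 0.11048961] [ 9.96172252e-01  8.74118267e-02 -1.26962735e-04 -3.08339777e-05] 0.6005966492200008
salt_mid side [([0.515, 0.0, 0.049], 0.74)]
salt_mid top [([0.519, -0.002, 0.052], 0.47)]
teaspoon side [([0.523, 0.161, 0.001], 0.85), ([0.672, -0.19, 0.146], 0.68)]
teaspoon top [([0.525, 0.158, -0.005], 0.46)]
keys side [([0.395, 0.119, -0.001], 0.79)]
keys top [([0.391, 0.123, 0.001], 0.76), ([0.695, -0.188, 0.016], 0.75)]
tray_front side [([0.457, 0.018, 0.011], 0.67)]
tray_front top [([0.46, 0.017, 0.011], 0.83), ([0.672, -0.193, 0.152], 0.46)]
tray_middle side [([0.522, -0.002, 0.009], 0.94), ([0.414, -0.232, 0.002], 0.55)]
tray_middle top [([0.522, 0.006, 0.007], 0.81)]
```

View pics/s10c.png

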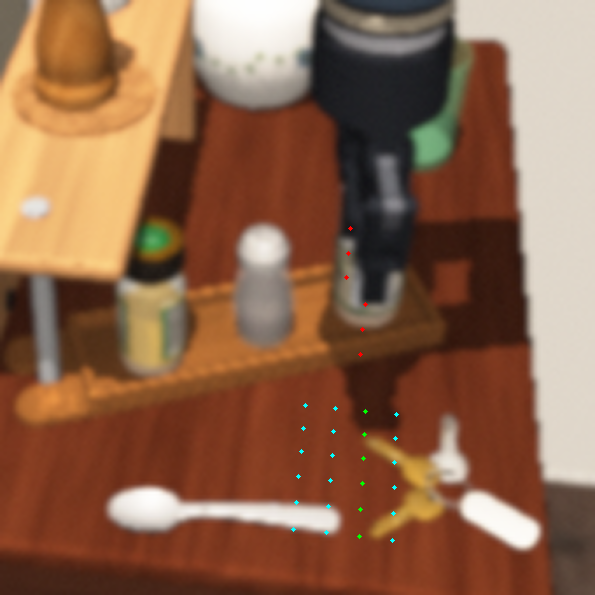

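The shaker stands at (265,285), the keys lie right of x=0.44 and the spoon tail is at (335,520). The fingertip shows at (375,303), about 37 mm above the reported TCP. I'll shift 10 mm and lower by feel.

Request:
{"op": "move_arm", "data": {"increments": [[[-0.2, 0.01, 0, -0.01, 0], [-0.2, 0, 0, -0.03, 0], [-0.2, 0, 0, -0.03, 0], [-0.2, 0, 0, -0.03, 0], [-0.2, 0, 0, -0.01, 0], [-0.2, 0, 0, -0.005, 0], [-0.2, 0, 0, -0.002, 0], [-0.2, 0, 0, 0, 0]]]}}

```text
t: 23.5
tcp_pos: [0.4654, 0.0853, -0.0063]
tool_rot: [0.996, 0.087, 0.001, 0.0]
force: [0.8, 0.8, 0.1]
finger_gap: 0.598
gripper_force: 0.0
```

Request:
{"op": "move_arm", "data": {"increments": [[[-0.2, 0, 0, -0.003, 0], [-0.2, 0, 0, -0.002, 0], [-0.2, 0, 0, 0, 0]]]}}

```text
t: 23.8
tcp_pos: [0.4648, 0.0854, -0.0116]
tool_rot: [0.996, 0.087, 0.0, 0.0]
force: [0.6, 0.3, 0.8]
finger_gap: 0.603
gripper_force: 0.0
```

```bash
python3 - <<'E'
from h import *
S=snap('side','s11');s=S['img'][:,:,::-1].copy()
cv2.imwrite('pics/s11c.png',cv2.resize(s[200:340,200:370],None,fx=4,fy=4,interpolation=2))
print(manip.sense()['tcp_pos'],manip.sense()['force'])
E
```

```text
[ 0.46479659  0.08533186 -0.011592  ] [ 0.14291522  0.66920948 -0.16844794]
```

View pics/s11c.png

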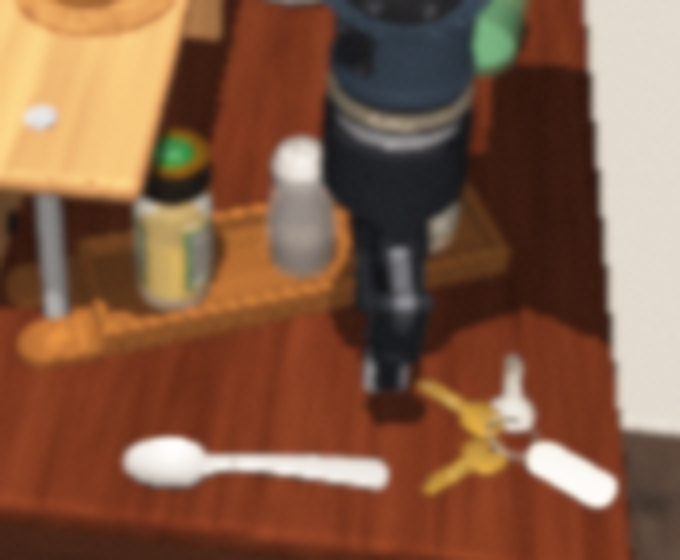

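The picture shows the fingertip (385,390) still just above the table, with its shadow below at (395,410), between the spoon and the keys. I'll lower it until it touches.

Request:
{"op": "move_arm", "data": {"increments": [[[-0.2, 0, 0, -0.003, 0], [-0.2, 0, 0, -0.003, 0], [-0.2, 0, 0, -0.002, 0], [-0.2, 0, 0, 0, 0]]]}}

```text
t: 24.25
tcp_pos: [0.4643, 0.0853, -0.0203]
tool_rot: [0.996, 0.087, -0.0, -0.0]
force: [-1.7, -0.2, -0.7]
finger_gap: 0.605
gripper_force: 0.0
```

Request:
{"op": "move_arm", "data": {"increments": [[[-0.2, 0, 0, -0.002, 0], [-0.2, 0, 0, -0.002, 0], [-0.2, 0, 0, 0, 0]]]}}

```text
t: 24.55
tcp_pos: [0.4645, 0.0853, -0.0241]
tool_rot: [0.996, 0.087, -0.0, -0.0]
force: [0.1, 0.6, -0.5]
finger_gap: 0.602
gripper_force: 0.0
```

Request:
{"op": "move_arm", "data": {"increments": [[[-0.2, 0, 0, -0.002, 0], [-0.2, 0, 0, -0.001, 0], [-0.2, 0, 0, 0, 0]]]}}

```text
t: 24.85
tcp_pos: [0.4645, 0.0853, -0.027]
tool_rot: [0.996, 0.087, -0.0, -0.0]
force: [-0.2, 0.0, 0.0]
finger_gap: 0.602
gripper_force: 0.0
```

Request:
{"op": "move_arm", "data": {"increments": [[[-0.2, 0, 0, -0.002, 0], [-0.2, 0, 0, -0.001, 0], [-0.2, 0, 0, 0, 0]]]}}

```text
t: 25.15
tcp_pos: [0.4645, 0.0854, -0.03]
tool_rot: [0.996, 0.087, -0.0, -0.0]
force: [-0.2, 0.7, -0.8]
finger_gap: 0.6
gripper_force: 0.0
```

Request:
{"op": "move_arm", "data": {"increments": [[[-0.2, 0, 0, -0.002, 0], [-0.2, 0, 0, 0, 0]]]}}

```text
t: 25.35
tcp_pos: [0.4645, 0.0853, -0.0321]
tool_rot: [0.996, 0.087, -0.0, -0.0]
force: [0.1, 0.2, -0.2]
finger_gap: 0.606
gripper_force: 0.0
```

Request:
{"op": "move_arm", "data": {"increments": [[[-0.2, -0.006, -0.008, 0, 0], [-0.2, 0, -0.008, 0, 0], [-0.2, 0.001, -0.002, 0, 0], [-0.2, 0.001, -0.002, 0, 0], [-0.2, 0.001, -0.002, 0, 0], [-0.2, 0, 0, 0, 0]]]}}

```text
t: 25.95
tcp_pos: [0.4617, 0.0633, -0.0319]
tool_rot: [0.996, 0.087, -0.0, -0.0]
force: [0.8, 1.1, 0.7]
finger_gap: 0.599
gripper_force: 0.3
```

Request:
{"op": "move_arm", "data": {"increments": [[[-0.2, 0.001, -0.002, 0, 0], [-0.2, 0.001, -0.002, 0, 0], [-0.2, 0.001, -0.002, 0, 0], [-0.2, 0, 0, 0, 0]]]}}

```text
t: 26.35
tcp_pos: [0.4634, 0.0575, -0.032]
tool_rot: [0.996, 0.087, -0.001, -0.0]
force: [-1.9, 3.2, 1.1]
finger_gap: 0.601
gripper_force: 1.9
```

```bash
python3 - <<'E'
from h import *
snap('side','s12')
marks(['tray_front','salt_mid','jar_b_mid'],['side'])
p=manip.sense()['tcp_pos'][:2]; C=np.array([.655,.0625]); r=p-C
a=0
for d in [1,1.5,2,2.5]+[3]*12+[2.5,2,1.5,1]:
    a+=d; t=np.radians(a); n=C+np.array([[np.cos(t),-np.sin(t)],[np.sin(t),np.cos(t)]])@r
    print(d,a,np.round(n-p,4)); p=n
print(p)
E
```

```text
tray_front side [([0.46, 0.013, 0.014], 0.62), ([0.391, 0.121, -0.001], 0.32)]
salt_mid side [([0.517, -0.002, 0.052], 0.82)]
jar_b_mid side []
1 1 [ 0.0001 -0.0033]
1.5 2.5 [ 0.0003 -0.005 ]
2 4.5 [ 0.0006 -0.0067]
2.5 7.0 [ 0.0011 -0.0083]
3 10.0 [ 0.0017 -0.0099]
3 13.0 [ 0.0023 -0.0098]
3 16.0 [ 0.0028 -0.0096]
3 19.0 [ 0.0033 -0.0095]
3 22.0 [ 0.0038 -0.0093]
3 25.0 [ 0.0042 -0.0091]
3 28.0 [ 0.0047 -0.0089]
3 31.0 [ 0.0052 -0.0086]
3 34.0 [ 0.0056 -0.0083]
3 37.0 [ 0.006 -0.008]
3 40.0 [ 0.0064 -0.0077]
3 43.0 [ 0.0068 -0.0073]
2.5 45.5 [ 0.006  -0.0058]
2 47.5 [ 0.005  -0.0045]
1.5 49.0 [ 0.0038 -0.0032]
1 50.0 [ 0.0026 -0.0021]
[ 0.5357252  -0.08743422]
```

Request:
{"op": "move_arm", "data": {"increments": [[[-0.2, 0.0001, -0.0033, 0, 1], [-0.2, 0.0003, -0.005, 0, 1.5], [-0.2, 0.0006, -0.0067, 0, 2], [-0.2, 0.0011, -0.0083, 0, 2.5], [-0.2, 0.0017, -0.0099, 0, 3], [-0.2, 0.0023, -0.0098, 0, 3], [-0.2, 0.0028, -0.0096, 0, 3], [-0.2, 0.0033, -0.0095, 0, 3]]]}}

```text
t: 27.35
tcp_pos: [0.4764, -0.0052, -0.032]
tool_rot: [0.968, 0.252, -0.0, -0.0]
force: [-2.4, 3.3, 0.1]
finger_gap: 0.602
gripper_force: 1.9
```

```bash
python3 - <<'E'
from h import *
S=snap('side','s13');snap('top','t13')
marks(['tray','tray_middle','tray_front','salt_mid','jar_a_mid','jar_b_mid'],['side','top'])
p=manip.sense();print(p['tcp_pos'],p['force'])
E
```

```text
tray side [([0.656, 0.063, -0.001], 0.66)]
tray top [([0.653, 0.06, -0.0], 0.67), ([0.717, 0.16, -0.002], 0.39)]
tray_middle side [([0.549, -0.044, 0.006], 0.83)]
tray_middle top [([0.553, -0.04, 0.012], 0.59)]
tray_front side [([0.488, -0.048, 0.014], 0.58)]
tray_front top [([0.487, -0.055, 0.012], 0.58)]
salt_mid side [([0.547, -0.044, 0.052], 0.97)]
salt_mid top [([0.698, -0.185, 0.016], 0.74), ([0.551, -0.047, 0.053], 0.59)]
jar_a_mid side [([0.604, 0.012, 0.06], 0.96)]
jar_a_mid top [([0.601, 0.015, 0.06], 0.43), ([0.674, -0.192, 0.152], 0.25)]
jar_b_mid side []
jar_b_mid top [([0.496, -0.103, 0.063], 0.58)]
[ 0.47699063 -0.0046812  -0.03185336] [-0.06108161  0.0661896   0.20786421]
```

The tray is at about 45°, still on the post, with everything standing. Continue.

Request:
{"op": "move_arm", "data": {"increments": [[[-0.2, 0.002, -0.005, 0, 1.5], [-0.2, 0.004, -0.009, 0, 3], [-0.2, 0.0044, -0.009, 0, 3], [-0.2, 0.005, -0.0088, 0, 3], [-0.2, 0.0054, -0.0085, 0, 3], [-0.2, 0.0058, -0.0081, 0, 3], [-0.2, 0.006, -0.0078, 0, 3], [-0.2, 0.0064, -0.0075, 0, 3]]]}}

```text
t: 28.85
tcp_pos: [0.5098, -0.066, -0.0322]
tool_rot: [0.9, 0.436, -0.004, -0.005]
force: [-8.1, 3.7, 5.3]
finger_gap: 0.601
gripper_force: 4.1
```

Request:
{"op": "move_arm", "data": {"increments": [[[-0.2, 0.006, -0.006, 0, 2.5], [-0.2, 0.005, -0.0045, 0, 2], [-0.2, 0.0038, -0.0032, 0, 1.5], [-0.2, 0.0026, -0.0021, 0, 1], [-0.2, 0, 0, 0, 0]]]}}

```text
t: 29.35
tcp_pos: [0.5286, -0.0827, -0.0323]
tool_rot: [0.872, 0.489, -0.003, -0.004]
force: [-6.5, 0.3, 3.7]
finger_gap: 0.594
gripper_force: 3.0
```

```bash
python3 - <<'E'
from h import *
S=snap('side','s14');snap('top','t14')
marks(['tray','tray_middle','tray_front','salt_mid','jar_a_mid','jar_b_mid','back_stop'],['side','top'])
p=manip.sense();print(p['tcp_pos'],p['tool_rot'],p['force'])
E
```

```text
tray side [([0.657, 0.062, -0.0], 0.88)]
tray top [([0.613, -0.074, 0.01], 0.61)]
tray_middle side [([0.611, -0.084, 0.007], 0.75)]
tray_middle top [([0.612, -0.074, 0.01], 0.78)]
tray_front side [([0.557, -0.118, 0.013], 0.88), ([0.522, 0.158, 0.002], 0.46)]
tray_front top [([0.561, -0.12, 0.012], 0.88), ([0.615, -0.078, 0.009], 0.31)]
salt_mid side [([0.61, -0.079, 0.049], 0.6), ([0.415, -0.234, 0.002], 0.22)]
salt_mid top []
jar_a_mid side [([0.63, -0.01, 0.066], 0.72)]
jar_a_mid top []
jar_b_mid side [([0.588, -0.163, 0.065], 0.57)]
jar_b_mid top [([0.59, -0.159, 0.063], 0.75)]
back_stop side []
back_stop top [([0.697, -0.184, 0.014], 0.56)]
[ 0.52865771 -0.08273013 -0.03227249] [ 0.87231627  0.48892096 -0.00306033 -0.00335562] [-6.31591357  0.9847211   2.5737479 ]
```

```bash
python3 - <<'E'
import cv2,numpy as np
a=cv2.imread('pics/s14.png')[110:310,150:350];b=cv2.imread('pics/t14.png')[100:260,170:370]
a=cv2.resize(a,(500,500),interpolation=2);b=cv2.resize(b[:, :150],(300,320),interpolation=2)
o=np.zeros((500,800,3),np.uint8);o[:,:500]=a;o[:320,500:]=b
cv2.imwrite('pics/c14.png',o)
E
```

```text
(no output)
```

View pics/c14.png

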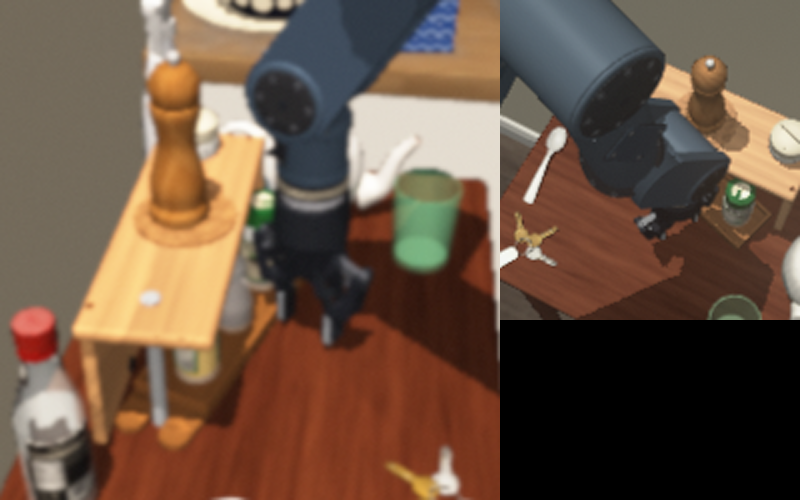

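The tray is at about 17°, with everything standing. The gripper body is at the board's front edge (knuckle at 260,240), so I'll back off, open fully, and push with the front finger near the tray's outer end, which allows more reach.

Request:
{"op": "move_arm", "data": {"increments": [[[-0.2, -0.012, 0.003, 0, 0], [-0.2, -0.018, 0.002, 0, 2], [-0.6, -0.014, 0, 0, 3], [-1, 0, -0.01, 0, 3], [-1, 0, -0.02, 0, 3], [-1, 0, -0.02, 0, 0], [-1, -0.003, -0.02, 0, 0], [-1, 0, -0.003, 0, 0]]]}}

```text
t: 30.95
tcp_pos: [0.4868, -0.1544, -0.0319]
tool_rot: [0.822, 0.569, 0.0, 0.001]
force: [-0.2, -0.1, 0.0]
finger_gap: 1.0
gripper_force: 0.0
```

```bash
python3 - <<'E'
from h import *
S=snap('side','s15');snap('top','t15')
marks(['tray','tray_middle','tray_front','jar_b_mid','salt_mid'],['side','top'])
p=manip.sense();print(p['tcp_pos'],p['tool_rot'],p['force'],p['finger_gap'])
E
```

```text
tray side []
tray top []
tray_middle side [([0.61, -0.082, 0.007], 0.82), ([0.412, -0.233, -0.002], 0.32)]
tray_middle top []
tray_front side [([0.557, -0.118, 0.011], 0.83), ([0.718, 0.159, -0.004], 0.63)]
tray_front top [([0.396, 0.122, -0.002], 0.4)]
jar_b_mid side [([0.589, -0.162, 0.064], 0.69), ([0.717, 0.159, -0.006], 0.44)]
jar_b_mid top []
salt_mid side [([0.611, -0.081, 0.055], 0.66)]
salt_mid top []
[ 0.48625885 -0.15190485 -0.03186818] [ 8.21328355e-01  5.70455724e-01 -1.68775492e-05 -2.98915182e-05] [-0.5034957  -0.69873268 -0.04063883] 1.002762981262937
```

Request:
{"op": "move_arm", "data": {"increments": [[[-1, 0, 0, -0.002, 0], [-1, 0, 0, -0.002, 0], [-1, 0.003, -0.002, 0, 1], [-1, 0.005, -0.003, 0, 2], [-1, 0.007, -0.005, 0, 2], [-1, 0.007, -0.005, 0, 2.5], [-1, 0.004, -0.003, 0, 1.5], [-1, 0, 0, 0, 0]]]}}

```text
t: 32.35
tcp_pos: [0.5127, -0.1707, -0.0361]
tool_rot: [0.774, 0.633, 0.0, 0.0]
force: [-0.3, 0.6, -0.3]
finger_gap: 0.999
gripper_force: 0.1
```

Request:
{"op": "move_arm", "data": {"increments": [[[-1, 0.003, -0.002, 0, 1], [-1, 0.004, -0.003, 0, 2], [-1, 0.005, -0.004, 0, 2], [-1, 0.004, -0.003, 0, 2], [-1, 0.002, -0.002, 0, 1], [-1, 0, 0, 0, 0]]]}}

```text
t: 32.95
tcp_pos: [0.5302, -0.1841, -0.0361]
tool_rot: [0.728, 0.685, 0.0, -0.0]
force: [-1.7, 0.5, -0.3]
finger_gap: 1.001
gripper_force: 0.6
```

```bash
python3 - <<'E'
from h import *
S=snap('side','s16');snap('top','t16')
marks(['tray_middle','tray_front','jar_b_mid','salt_mid','jar_a_mid'],['side','top'])
p=manip.sense();print(p['tcp_pos'],p['tool_rot'],p['force'],p['finger_gap'])
E
```

```text
tray_middle side [([0.632, -0.085, 0.009], 0.58), ([0.649, -0.065, 0.152], 0.34)]
tray_middle top [([0.393, 0.122, -0.004], 0.67)]
tray_front side [([0.588, -0.13, 0.012], 0.75), ([0.393, 0.119, -0.0], 0.36)]
tray_front top []
jar_b_mid side [([0.624, -0.17, 0.064], 0.6)]
jar_b_mid top []
salt_mid side [([0.633, -0.084, 0.05], 0.43)]
salt_mid top [([0.742, -0.349, -0.004], 0.62)]
jar_a_mid side [([0.633, -0.086, 0.007], 0.65), ([0.639, -0.01, 0.064], 0.57)]
jar_a_mid top []
[ 0.53024305 -0.18425735 -0.03587254] [7.28195588e-01 6.85369379e-01 1.81760758e-05 2.49729246e-05] [-0.96297615  0.91085708 -1.25970809] 0.9993517737715368
```

Request:
{"op": "move_arm", "data": {"increments": [[[-1, 0.003, -0.002, 0, 1], [-1, 0.004, -0.002, 0, 1], [-1, 0.004, -0.002, 0, 1], [-1, 0.003, -0.002, 0, 0.5], [-1, 0.002, -0.001, 0, 0], [-1, 0, 0, 0, 0]]]}}

```text
t: 34.15
tcp_pos: [0.5468, -0.1934, -0.0359]
tool_rot: [0.707, 0.707, 0.0, 0.0]
force: [-0.5, 1.8, -0.4]
finger_gap: 1.0
gripper_force: 0.7
```

Request:
{"op": "move_arm", "data": {"increments": [[[-1, 0.002, 0, 0, 0], [-1, 0.002, 0, 0, 0], [-1, 0, 0, 0, 0]]]}}

```text
t: 34.45
tcp_pos: [0.5511, -0.1939, -0.0359]
tool_rot: [0.707, 0.707, 0.0, 0.001]
force: [-1.4, -0.3, -0.4]
finger_gap: 1.002
gripper_force: 0.6
```

Request:
{"op": "move_arm", "data": {"increments": [[[-1, 0.002, 0, 0, 0], [-1, 0.002, 0, 0, 0], [-1, 0, 0, 0, 0]]]}}

```text
t: 34.75
tcp_pos: [0.555, -0.1936, -0.0358]
tool_rot: [0.707, 0.707, 0.0, 0.001]
force: [-1.7, -0.5, 0.2]
finger_gap: 0.999
gripper_force: 0.7
```

```bash
python3 - <<'E'
from h import *
S=snap('side','s17');snap('top','t17')
marks(['tray','tray_middle','tray_front','jar_b_mid','salt_mid','jar_a_mid','mill_mid'],['side','top'])
p=manip.sense();print(p['tcp_pos'],p['force'])
E
```

```text
tray side [([0.656, 0.062, 0.003], 0.89), ([0.607, -0.134, 0.01], 0.31)]
tray top []
tray_middle side [([0.645, -0.087, 0.006], 0.83), ([0.656, 0.063, -0.004], 0.48)]
tray_middle top []
tray_front side []
tray_front top []
jar_b_mid side []
jar_b_mid top []
salt_mid side [([0.521, 0.161, 0.002], 0.63)]
salt_mid top [([0.416, -0.236, 0.0], 0.43)]
jar_a_mid side [([0.648, -0.013, 0.064], 0.62)]
jar_a_mid top []
mill_mid side [([0.655, -0.062, 0.239], 0.69)]
mill_mid top []
[ 0.55429142 -0.19326733 -0.03589225] [0.49977538 0.5097098  0.95095216]
```

Request:
{"op": "move_arm", "data": {"increments": [[[-1, 0.002, 0, 0, 0], [-1, 0.002, 0, 0, 0], [-1, 0, 0, 0, 0]]]}}

```text
t: 35.85
tcp_pos: [0.5575, -0.1932, -0.036]
tool_rot: [0.707, 0.707, -0.0, -0.001]
force: [-3.8, -1.7, 0.9]
finger_gap: 0.997
gripper_force: 1.7
```

Request:
{"op": "move_arm", "data": {"increments": [[[-1, 0.002, 0, 0, 0], [-1, 0.002, 0, 0, 0], [-1, 0, 0, 0, 0]]]}}

```text
t: 36.15
tcp_pos: [0.5576, -0.1923, -0.0362]
tool_rot: [0.707, 0.707, -0.002, -0.004]
force: [-14.3, -3.3, 4.2]
finger_gap: 1.003
gripper_force: 0.0
```

Request:
{"op": "move_arm", "data": {"increments": [[[-1, -0.006, 0, 0, 0], [-1, -0.015, 0.005, 0, 0], [-1, -0.02, 0.01, 0, 0], [-1, -0.02, 0.02, 0, 0], [-1, 0, 0.03, 0.02, 0], [-1, 0, 0.03, 0.04, 0], [-1, 0, 0.03, 0.04, 0], [-1, 0, 0, 0.03, 0]]]}}

```text
t: 36.95
tcp_pos: [0.5017, -0.0648, 0.0962]
tool_rot: [0.706, 0.709, 0.001, 0.0]
force: [0.3, -1.5, -0.6]
finger_gap: 0.998
gripper_force: 0.0
```

```bash
python3 - <<'E'
from h import *
for i in range(3):
    S=snap('side','s18%d'%i)
    marks(['tray','tray_middle','tray_front','jar_b_mid','salt_mid','jar_a_mid','riser'],['side'])
# front lower edge of tray: project predicted edges at angles, score red/brown gradient
g=cv2.GaussianBlur(S['img'],(0,0),.6).astype(float)
def px(P):
    p=(S['world_to_cam']@np.c_[P,np.ones(len(P))].T); return (S['fx']*p[0]/p[2]+S['cx']).astype(np.float32),(S['fy']*p[1]/p[2]+S['cy']).astype(np.float32)
d=np.linspace(.05,.26,60)
for z in(0,.02):
  for ph in range(-2,9):
    t=np.radians(-ph);prof=[]
    def val(x):
        l=np.c_[np.full(60,x),-d];w=l@np.array([[np.cos(t),np.sin(t)],[-np.sin(t),np.cos(t)]])+[.655,.062]
        u,v=px(np.c_[w,np.full(60,z)]);return cv2.remap(g.astype(np.float32),u[None],v[None],1)[0]
    print(z,ph,np.round(np.median(np.abs(val(-.043)-val(-.037)).sum(1)),1))
E
```

```text
tray side [([0.654, 0.063, 0.002], 0.83), ([0.671, -0.191, 0.151], 0.16)]
tray_middle side [([0.65, -0.086, 0.008], 0.83)]
tray_front side [([0.611, -0.137, 0.012], 0.63)]
jar_b_mid side []
salt_mid side []
jar_a_mid side [([0.65, -0.009, 0.062], 0.74), ([0.717, 0.162, -0.002], 0.34)]
riser side [([0.656, 0.063, -0.001], 0.57), ([0.395, 0.118, -0.002], 0.32)]
tray side [([0.654, 0.061, -0.001], 0.93)]
tray_middle side [([0.648, -0.085, 0.01], 0.62), ([0.656, 0.061, -0.002], 0.37)]
tray_front side [([0.611, -0.133, 0.011], 0.77), ([0.655, 0.061, -0.002], 0.51)]
jar_b_mid side [([0.648, -0.088, 0.006], 0.27)]
salt_mid side [([0.651, -0.066, 0.151], 0.5)]
jar_a_mid side [([0.648, -0.012, 0.064], 0.57)]
riser side [([0.655, 0.059, 0.002], 0.91), ([0.647, -0.009, 0.061], 0.65)]
tray side [([0.655, 0.064, 0.0], 0.63), ([0.608, -0.136, 0.011], 0.27)]
tray_middle side [([0.65, -0.087, 0.012], 0.69), ([0.609, -0.135, 0.013], 0.18)]
tray_front side [([0.609, -0.134, 0.012], 0.97), ([0.717, 0.163, -0.002], 0.38)]
jar_b_mid side [([0.647, -0.085, 0.008], 0.27)]
salt_mid side []
jar_a_mid side [([0.647, -0.008, 0.062], 0.43)]
riser side [([0.656, 0.058, -0.001], 0.67)]
0 -2 59.2
0 -1 30.6
0 0 36.0
0 1 37.9
0 2 28.5
0 3 16.6
0 4 8.3
0 5 8.4
0 6 10.9
0 7 13.5
0 8 8.6
0.02 -2 186.9
0.02 -1 98.1
0.02 0 30.2
0.02 1 26.9
0.02 2 38.7
0.02 3 35.3
0.02 4 27.0
0.02 5 16.4
0.02 6 15.2
0.02 7 16.8
0.02 8 19.7
```

The tray measures about 1–2° from home. I'll give one more gentle, slightly brisker nudge near its outer end.

Request:
{"op": "move_arm", "data": {"increments": [[[-1, 0, 0, -0.03, 0], [-1, 0, -0.03, -0.04, 0], [-1, 0, -0.03, -0.04, 0], [-1, 0, -0.03, -0.02, 0], [-1, 0.01, -0.02, -0.002, 0], [-1, 0.018, -0.015, 0, 0], [-1, 0.018, -0.006, 0, 0], [-1, 0, 0, 0, 0]]]}}

```text
t: 38.95
tcp_pos: [0.5505, -0.2016, -0.0377]
tool_rot: [0.707, 0.707, 0.001, 0.003]
force: [0.4, 0.5, -0.3]
finger_gap: 1.001
gripper_force: 0.0
```

Request:
{"op": "move_arm", "data": {"increments": [[[-1, 0.003, 0.001, 0, 0], [-1, 0.006, 0, 0, 0], [-1, 0.003, 0, 0, 0], [-1, 0, 0, 0, 0]]]}}

```text
t: 39.35
tcp_pos: [0.5584, -0.1974, -0.0381]
tool_rot: [0.707, 0.708, -0.0, -0.001]
force: [-2.6, 0.1, -0.4]
finger_gap: 0.997
gripper_force: 0.6
```

```bash
python3 - <<'E'
from h import *
p=manip.sense();print(p['tcp_pos'],p['force'],p['ft_torque'],p['gripper_force'])
E
```

```text
[ 0.55840981 -0.19742569 -0.03807285] [-2.58622638  0.07374935 -0.38614244] [0.0070323  0.30224204 0.02589777] 0.6086388789117336
```

Request:
{"op": "move_arm", "data": {"increments": [[[-1, 0.001, 0, 0, 0], [-1, 0.001, 0, 0, 0], [-1, 0, 0, 0, 0]]]}}

```text
t: 39.65
tcp_pos: [0.558, -0.1971, -0.038]
tool_rot: [0.707, 0.707, -0.001, -0.003]
force: [-9.1, -1.1, 3.1]
finger_gap: 1.001
gripper_force: 0.0
```

```bash
python3 - <<'E'
from h import *
p=manip.sense();print(p['tcp_pos'],p['force'],p['ft_torque'],p['gripper_force'])
E
```

```text
[ 0.55801858 -0.19713318 -0.03799454] [-9.08276361 -1.13092831  3.12034788] [-0.03909092  0.14937236  0.00047652] 0.0
```

Request:
{"op": "move_arm", "data": {"increments": [[[-1, -0.006, 0, 0, 0], [-1, -0.015, 0.005, 0, 0], [-1, -0.02, 0.01, 0, 0], [-1, -0.03, 0.02, 0, 0], [-1, -0.02, 0.02, 0.04, 0], [-1, -0.02, 0, 0.045, 0], [-1, -0.03, 0, 0.04, 0], [-1, -0.02, 0, 0.04, 0]]]}}

```text
t: 40.45
tcp_pos: [0.3987, -0.1425, 0.1285]
tool_rot: [0.707, 0.707, 0.0, -0.0]
force: [0.5, -0.5, 0.6]
finger_gap: 0.999
gripper_force: 0.0
```

```bash
cat > m.py <<'E'
from h import *
S=snap('side','s19'); g=cv2.GaussianBlur(S['img'],(0,0),.5).astype(np.float32)
def px(P):
    p=(S['world_to_cam']@np.c_[P,np.ones(len(P))].T); return (S['fx']*p[0]/p[2]+S['cx']).astype(np.float32),(S['fy']*p[1]/p[2]+S['cy']).astype(np.float32)
xs=np.arange(.58,.64,.004)
for d in(.04,.1,.15,.2,.24,.26):
    u,v=px(np.c_[xs,np.full(len(xs),.062-d),np.zeros(len(xs))])
    c=cv2.remap(g,u[None],v[None],1)[0]
    print(d,[int(x) for x in c.sum(1)])
marks(['tray_front','tray_middle','tray','jar_b_mid','salt_mid','jar_a_mid','mill_mid'],['side'])
E
python3 m.py
```

```text
0.04 [195, 171, 120, 95, 91, 88, 93, 97, 105, 135, 177, 194, 192, 190, 187, 191]
0.1 [183, 171, 126, 96, 91, 90, 93, 101, 109, 133, 157, 168, 186, 217, 266, 320]
0.15 [199, 191, 154, 110, 94, 93, 95, 100, 112, 133, 168, 232, 370, 499, 549, 560]
0.2 [203, 189, 146, 109, 93, 95, 97, 100, 109, 133, 164, 210, 342, 482, 547, 558]
0.24 [208, 203, 169, 124, 102, 101, 103, 104, 111, 136, 167, 218, 346, 485, 546, 559]
0.26 [213, 205, 170, 126, 102, 97, 101, 103, 112, 136, 163, 213, 337, 479, 543, 561]
tray_front side [([0.612, -0.137, 0.011], 0.86)]
tray_middle side [([0.65, -0.085, 0.007], 0.93), ([0.397, 0.119, 0.002], 0.2)]
tray side []
jar_b_mid side []
salt_mid side []
jar_a_mid side [([0.654, -0.01, 0.064], 0.49)]
mill_mid side [([0.658, -0.059, 0.238], 0.65), ([0.654, -0.089, 0.008], 0.63)]
```

```bash
python3 -c "
from station import manip
print(manip.sign_off())"
```

```text
the job is handed in; nothing more can be done
None
```

The job is handed in: the mill is on the cork mat, the shaker is in the tray, and the tray is home to within about 1° and still on its post. I could not see the shaker and jar B under the board at the end; both were last seen in place with the tray about 8° out.

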